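Lock the tool rack, then hold the basting brush slanted over the drip tray

ROBOT

A 6-joint arm with a two-finger parallel gripper is mounted at the origin on the work surface. World frame = base frame: x ahead of the robot, y to its left, z up, the work surface at z = 0. Lengths are in mm, angles in rad, forces in N, time in s.
With the tool pointing down it reaches from about 350 to 975 mm from the base axis. Payload 7.1 kg.
Tool frame: the origin (TCP) lies at the centre of the arm's flange, where the gripper is bolted on; the fingertips stand 182 mm ahead of it and the grasp point (between the pads) lies 163 mm ahead of it; z points along the fingers, y is the line along which they close (so a half turn about z gives the same grasp; the last joint's range is limited). The gripper opens to 88 mm and grips with 3 to 60 N. Pads are 20 mm wide; open, the fingers measure 115 mm over their backs; the gripper's body (75 mm by 178 mm) begins 61 mm behind the grasp point.
Start: joints at [-1.36, 0.423, 1.63, -0, 1.089, -0.019], TCP at [142.384, -608.55, 404.675] pointing down, gripper open.
Joint ranges: [-3, 3], [-0.9, 2.11], [0.09, 2.58], [-1.31, 4.45], [0.11, 2.69], [-2.54, 2.54]. Speed limits (rad/s): [2.39, 2.39, 3.01, 3.14, 3.14, 3.14].

INTERFACE

Orientations are given as a rotation vector (axis times angle).
In Python, from cell import * gives the robot as it stands.
- The arm moves only by the tool apply_moves, never from a script. Its argument "rows" is a list that holds one entry, the list of rows, each a list of 7 numbers: the shift along the tool's x, y, z in units of 30 mm (1.0 is 30 mm), then the turn, a rotation vector about the tool's x, y, z in units of 6 degrees (1.0 is 6 degrees), then the opening, from 0 (shut) to 1 (fully open). A call has 1 to 20 rows; each row shifts and turns the commanded pose from where the row before left it, along the tool's axes as they then stand; what a row does not reach is not made up. A row lasts 1/12 s, in which the tool goes at most 41.7 mm and 7.16 degrees, less where a joint would pass 70% of its speed; a pose out of reach is approached as far as the arm can. A call is refused whole if a number of a shift passes 1 or a number of a turn 1, either way. A call with a gripper value outside its range is refused whole. The fingers move at their own pace and stop on an object; "grip_force" is the grip in N (left out, the last holds). Time passes only in rows, so rows that do not move let the fingers close. It gives the time, the measured TCP pose, the force, the opening and the grip force at its end, in the units of the state.
- state(): the state, without advancing time (a new reading comes with each control period).
- grab_frame(name): name is "scene" or "top"; returns a dict with "pixels" (480x640x3 uint8, blue, green, red), "K" (3x3 intrinsics, pixels), "dist_coeffs" ([k1, k2, p1, p2, k3] as OpenCV has them; the pictures are not rectified), "rvec" (rotation vector, rad) and "tvec" (3), from world to camera coordinates, as OpenCV has them. Camera axes: x right, y down, z forward; pixel columns grow to the right and rows downward; lengths in mm; the calibration is good to about 2 mm. A picture is of the moment at which its call begins. There is no depth.
- hand_in(): hands the job in; it is judged then, once.
The state is a dict: "t": time; "joints": joint angles; "qvel": joint speeds; "effort": joint torques, N m; "position": TCP position; "tcp_rot": TCP orientation; "contact_force": force on the tool from outside, world axes, zero at the start; "torque": the same for the moment, N m; "width": finger opening in mm; "gripper_force": force on a finger pad.
Only numpy, scipy, OpenCV 4.12 (cv2) and the standard library are available. Lean on these libraries where they do the work, as an engineer would, in place of code of your own. Each camera call takes 0.05 s, during which the arm holds its last target. There are 200 camera calls.

TASK

Take the lock pin out of its wooden block, push it fully home through the hole in the ear of the swing-out tool rack and the lug below it so that the rack cannot swing, and let go of it. Then draw the basting brush (round head, round rod handle) up out of the rack and hold it still over the middle of the drip tray, bristle end down and slanted about halfway between upright and level, with the bristle end raised about 10 cm above the shelf; finish while still holding it there. Leave the pin in and all the other things where they are.

Things in the scene. Friction and masses are not known exactly. Their poses are not given: they have to be found in the camera images.
- rack: Steel tool rack, fixed; origin on the shelf under its middle socket, z up, long along y. Sockets at y = -70, 0, +70 mm: 42 mm square holes in a guide plate (top 53 mm above shelf, 6 thick) over a floor (top 12 mm above shelf), 76 mm wide in x. One upright tool per socket; which is where varies. Pin ear and lug at y = -175 mm.
- caddy (a joint): Swing of the rack's caddy (sockets and ear) about an upright pivot at y = +135 mm of the rack, in rad: 0 closed, as at the start, with the holes of ear and lug in line; grows toward the rack's -x, to 1.2. Stiff: about 2 N at the ear moves it.
- pin_hole (a point): Centre of the pin hole, at the top face of the ear, 40 mm above the shelf, axes as the rack's. The upright round hole, 13 mm in diameter, passes the ear (8 mm thick, 46 wide) and 2 mm lower the fixed lug block (30 mm high) down to the shelf. The nearest tool stands 105 mm away toward the rack's +y.
- pin: Steel lock pin, 80 g, upright in the wooden block at first. Origin at its lower tip, z up along it. Shank 10 mm in diameter, 36 long, tip tapered to 6; collar 22 in diameter from 36 to 40 mm; round grip 16 in diameter from 40 to 78 mm. Fully home, its collar lies on the ear and its origin is 4 mm above the shelf.
- stow: Wooden stowage block 50 x 50 x 45 mm high, fixed, origin at the centre of its underside; a 13 mm hole from its top face holds the pin, whose collar lies on the block's top (pin tip 9 mm above the shelf).
- brush: Basting brush upright in a socket, handle up. Origin at the centre of the bristle end's flat underside (12 mm above shelf at first), z toward the handle's top. Round silicone head 35 mm in diameter up to 58, taper to 68, then a round rod handle 18 mm in diameter up to 220 mm. About 120 g, centre of mass near 100 mm. Comes free after rising 45 mm straight up.
- tongs: Closed steel tongs in another socket, 200 mm high: two flat arms 20 mm wide, 25 mm over both, jaws 34 mm wide. Origin at the centre of the underside. Stays in its socket.
- scrubber: Grill scrubber in another socket, 200 mm high: square head 34 x 36 mm, 62 mm high, flat wooden strap handle 9 x 26 mm. Origin at the centre of the underside. Stays in its socket.
- tray: Loose aluminium drip tray, 180 mm (its x) by 140 mm (its y), 22 mm high, open on top, 3 mm walls. Origin at the centre of its underside on the shelf. Only held over, not touched.
- bowl: White rub bowl, 90 mm across, 42 mm high, origin under its centre. Not to be moved.
- cap: Plastic bottle cap, 28 mm across, 24 mm high, origin under its centre. Not to be moved.
- spray: Bottle 64 mm across, 190 mm high, origin under its centre, left of the rack. Not to be moved.
- jar: Jar 56 mm across, 90 mm high, origin under its centre, left of the block. Not to be moved.

How it is judged:
By the outcome, as a careful person would: the job done as asked, in the order asked, and still so for the second after the job is handed in, while the arm keeps its last pose, push and grip.
It also fails if it takes over 64 s, if anything falls off the work surface, if the arm or the gripper's body presses on something with over 40 N, if the wrist force passes 120 N, or if a joint passes its speed limit or range.

## Working session

There is one attempt and no reset: what is moved stays moved. The work goes in short steps, Python scripts to look and compute and a tool call to move; the robot and the scene stay as the last step left them, time stands still between calls to the robot, and variables do not carry over. Pictures are saved under pics/ and viewed, at most 10 in all, crops included, and the job is handed in when it is done.

Besides the shell and the picture viewer there is one more tool, called after "Call:" by a JSON object that holds its "api" and its "payload". apply_moves: Moves the arm, as the interface text tells. Its arguments: {"type":"object","properties":{"rows":{"type":"array"},"grip_force":{"type":"number"}},"required":["rows"]}

```bash
ls; mkdir -p pics
python3 - <<'E'
from cell import *
import cv2,pickle
F={}
for n in("scene","top"):
    f=grab_frame(n);F[n]=f;cv2.imwrite(f"pics/{n}0.png",f["pixels"]);print(n,f["K"],f["dist_coeffs"],f["rvec"],f["tvec"])
pickle.dump(F,open("f0.pkl","wb"));print(state())
E
```

```text
pics
scene [[537.30072669   0.         319.58413946]
 [  0.         537.30072669 243.73671067]
 [  0.           0.           1.        ]] [0.02259839 0.         0.         0.         0.        ] [ 0.8017057   2.59241053 -1.10715089] [ 430.26392656 -182.72057486 1468.17013817]
top [[443.36077468   0.         314.32350657]
 [  0.         443.36077468 237.90146225]
 [  0.           0.           1.        ]] [0.03711606 0.         0.         0.         0.        ] [ 2.19227863 -2.18334194  0.05895799] [ 38.32742303 537.4772112  977.92172772]
{'t': 0.1, 'joints': array([-1.35999788e+00,  4.23764477e-01,  1.63061219e+00, -3.21571235e-07,
        1.08861925e+00, -1.89912774e-02]), 'qvel': array([ 0.00020324, -0.00122963, -0.00303988, -0.00020871,  0.00040176,
       -0.00043098]), 'effort': array([ 4.07977295e-04, -5.45608485e+01, -2.74325877e+01,  6.45504682e-02,
        1.87565287e-02, -4.13737166e-05]), 'position': array([ 142.33465839, -608.31364057,  403.97977051]), 'tcp_rot': array([-3.11949203e+00, -3.59999338e-01,  2.11421805e-04]), 'contact_force': array([ 0.09203316,  0.78060231, -0.09772725]), 'torque': array([ 0.00095803,  0.01256067, -0.02801642]), 'gripper_force': 0.0, 'width': 87.87339396634437}
```

View pics/scene0.png

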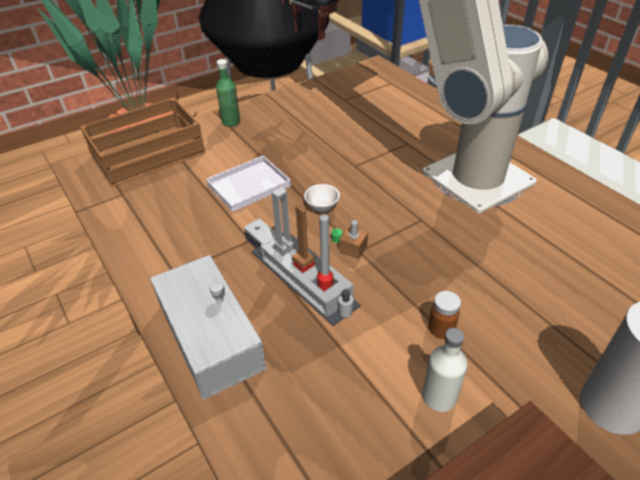

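View pics/top0.png

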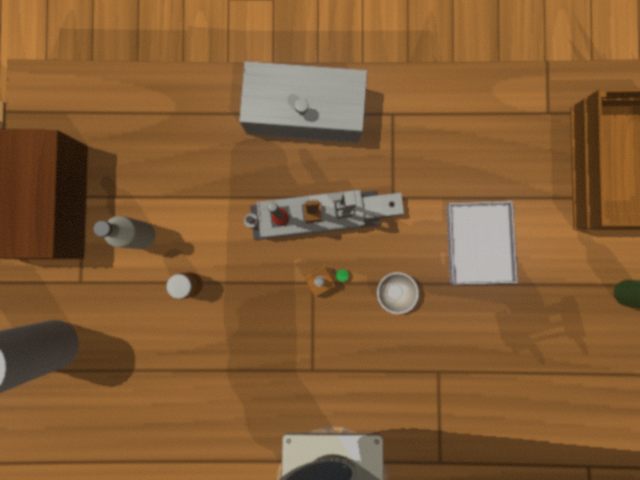

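The scene view shows the brush (red head) in the +y socket, next to the spray side, at about (325,280). The scrubber is in the middle socket and the tongs are nearest the ear. In the top view the ear hole is at about (391,205), the pin and block at (319,281), the cap at (343,275), the bowl at (398,293) and the tray at (482,243).

```bash
cat > h.py <<'E'
import numpy as np,cv2,pickle
def cam(f):
    R=cv2.Rodrigues(np.array(f["rvec"],float))[0];t=np.array(f["tvec"],float).ravel();return R,t,-R.T@t
def ray(f,uv):
    R,t,c=cam(f);p=cv2.undistortPoints(np.array([[uv]],float),f["K"],f["dist_coeffs"])[0,0]
    d=R.T@np.array([p[0],p[1],1]);return c,d/np.linalg.norm(d)
def plane(f,uv,z):
    c,d=ray(f,uv);return c+d*(z-c[2])/d[2]
def tri(f1,a,f2,b):
    c1,d1=ray(f1,a);c2,d2=ray(f2,b);s=np.linalg.lstsq(np.c_[d1,-d2],c2-c1,rcond=None)[0]
    p,q=c1+s[0]*d1,c2+s[1]*d2;return (p+q)/2,np.linalg.norm(p-q)
def proj(f,P):return cv2.projectPoints(np.array(P,float).reshape(-1,1,3),f["rvec"],f["tvec"],f["K"],f["dist_coeffs"])[0].reshape(-1,2)
def crop(f,x,y,w,h,s,name):
    cv2.imwrite(name,cv2.resize(f["pixels"][y:y+h,x:x+w],None,fx=s,fy=s,interpolation=cv2.INTER_CUBIC))
E
python3 - <<'E'
from h import *
F=pickle.load(open("f0.pkl","rb"))
crop(F["top"],240,180,190,140,4,"pics/tc.png")
crop(F["scene"],235,170,150,150,4,"pics/sc.png")
E
```

```text
(no output)
```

View pics/tc.png

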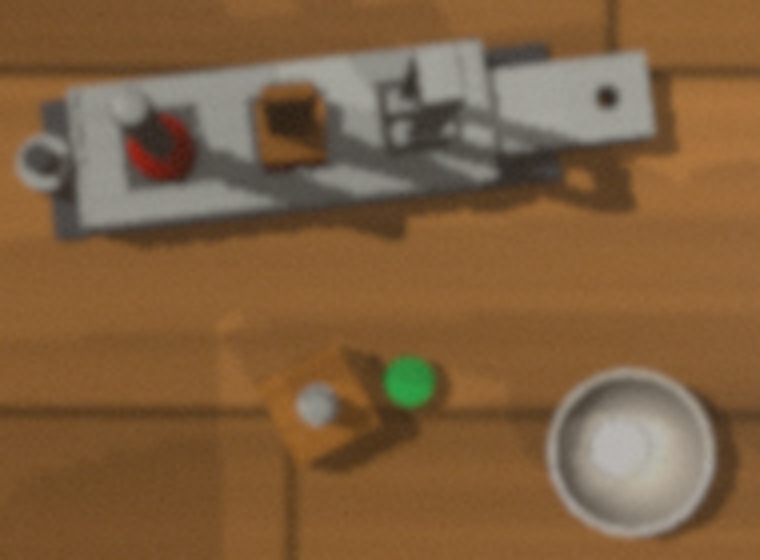

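View pics/sc.png

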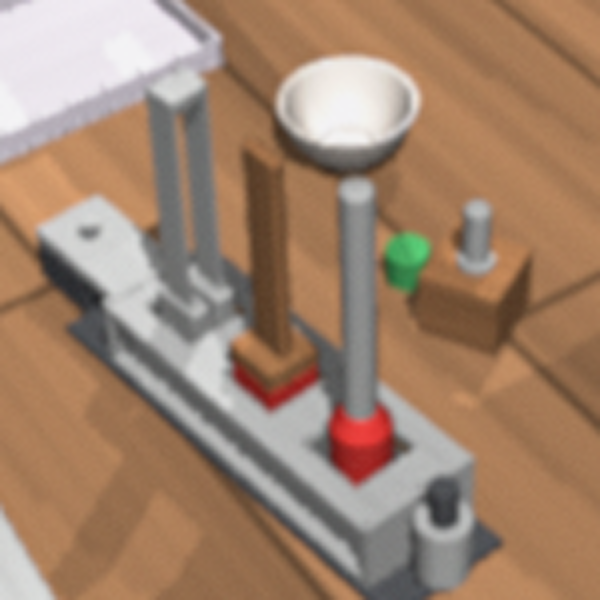

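The crops show the hole at (607,97) in the top crop and (92,232) in the scene crop. The pin top is at (317,404) and (478,208), and the brush top at (132,105) and (357,187). The cap sits close to the block on its -y side.

Run:
```python
from h import *
np.set_printoptions(precision=1,suppress=True)
F=pickle.load(open("f0.pkl","rb"));T,S=F["top"],F["scene"]
t=lambda x,y:(240+(x+.5)/4-.5,180+(y+.5)/4-.5)
s=lambda x,y:(235+(x+.5)/4-.5,170+(y+.5)/4-.5)
# hole by intensity centroid
g=cv2.cvtColor(T["pixels"],cv2.COLOR_BGR2GRAY).astype(float)
w=g[200:210,386:398];m=np.clip(np.median(w)-15-w,0,None);yy,xx=np.mgrid[200:210,386:398]
hu=((m*xx).sum()/m.sum(),(m*yy).sum()/m.sum());print("hole px",hu,t(607,97))
print("hole plane top",plane(T,hu,40),"scene",plane(S,s(92,232),40),"tri",tri(T,hu,S,s(92,232)))
P=[plane(T,t(*p),53)[:2] for p in((68,88),(80,228),(482,40),(497,180))];print("plate",P)
ax=(P[0]+P[1]-P[2]-P[3])/2;print("rack len",np.linalg.norm(ax),"yaw of +y",np.degrees(np.arctan2(ax[1],ax[0])),"w",np.linalg.norm(P[0]-P[1]),np.linalg.norm(P[2]-P[3]),"centre",sum(P)/4)
print("pin top",plane(T,t(317,404),87),plane(S,s(478,208),87),tri(T,t(317,404),S,s(478,208)))
print("pin collar S",plane(S,s(477,262),49))
print("brush top",plane(T,t(132,105),232),plane(S,s(357,187),232),tri(T,t(132,105),S,s(357,187)))
hsv=cv2.cvtColor(T["pixels"],cv2.COLOR_BGR2HSV)
print("cap",plane(T,t(410,382),24),"bowl",plane(T,t(632,452),42))
# tray
m=((hsv[...,1]<60)&(hsv[...,2]>120)).astype(np.uint8);m[:,:430]=0;m[:,540:]=0;m[:180]=0;m[310:]=0
c=max(cv2.findContours(m,0,2)[0],key=cv2.contourArea);r=cv2.minAreaRect(c);print(r)
q=[plane(T,p,22)[:2] for p in cv2.boxPoints(r)];print("tray",sum(q)/4,[np.linalg.norm(q[i]-q[i-1]) for i in range(4)])
print("tongs top",plane(T,t(437,70),212),"scrub top",plane(T,t(290,105),212))
print("block top corners",[plane(T,t(*p),45)[:2] for p in((262,383),(340,348),(382,425),(305,465))])
```

```text
hole px (np.float64(391.3566234587417), np.float64(203.84381915902625)) (391.375, 203.875)
hole plane top [ 611.4 -128.3   40. ] scene [ 611.2 -124.7   40. ] tri (array([ 610.8, -128.1,   37.5]), np.float64(2.1517188618975998))
plate [array([613.5, 165.8]), array([537.4, 158.5]), array([640.5, -58.7]), array([564.3, -66.7])]
rack len 226.43024121206457 yaw of +y 96.8284629979735 w 76.43044003904929 76.62343899565916 centre [588.9  49.7]
pin top [444.5  30.3  87. ] [443.5  31.6  87. ] (array([443.9,  30.7,  86.6]), np.float64(1.571386998522544))
pin collar S [445.6  35.1  49. ]
brush top [580.6 112.9 232. ] [581.  115.4 232. ] (array([580.3, 113.4, 230.3]), np.float64(1.203527520432281))
cap [454.6 -21.4  24. ] bowl [ 418.  -140.2   42. ]
((481.6547546386719, 242.55848693847656), (81.79228973388672, 67.02363586425781), 87.51044464111328)
tray [ 528.6 -329.2] [np.float64(181.27189999545206), np.float64(147.2680633223959), np.float64(180.47489212821367), np.float64(145.6183874163771)]
tongs top [599.6 -22.9 212. ] scrub top [583.5  43.5 212. ]
block top corners [array([454.2,  59.9]), array([473.3,  17.7]), array([431.9,  -5.1]), array([410.2,  36.5])]
```

Sizes and heights check out: the plate is 76.5 mm wide, the pin top is at 86.6, the brush top at 230 and the hole at 37.5 (about 40). First I turn the tool so the fingers close along the rack's x, then go over the pin.

Call:
{"api": "apply_moves", "payload": {"rows": [[[0,0,0,0,0,-1,0.6],[0,0,0,0,0,-1,0.6],[0,0,0,0,0,-1,0.6],[0,0,0,0,0,-1,0.6],[0,0,0,0,0,-1,0.6],[0,0,0,0,0,-1,0.6],[0,0,0,0,0,-1,0.6],[0,0,0,0,0,-1,0.6],[0,0,0,0,0,-1,0.6],[0,0,0,0,0,-1,0.6],[0,0,0,0,0,-1,0.6],[0,0,0,0,0,-1,0.6],[0,0,0,0,0,-1,0.6],[0,0,0,0,0,-0.94,0.6],[0,0,0,0,0,0,0.6]]]}}

```text
t: 1.35
position: [142.3, -608.4, 404.3]
tcp_rot: [-2.081, -2.353, -0.001]
contact_force: [0.9, -0.5, -0.1]
width: 52.8
gripper_force: 0.0
```

Call:
{"api": "apply_moves", "payload": {"rows": [[[0.8,0.5,0,0,0,0,0.6],[1,0.63,0,0,0,0,0.6],[1,0.63,0,0,0,0,0.6],[1,0.63,0,0,0,0,0.6],[1,0.63,0,0,0,0,0.6],[1,0.63,0,0,0,0,0.6],[1,0.63,0,0,0,0,0.6],[1,0.63,0,0,0,0,0.6],[1,0.63,0,0,0,0,0.6],[1,0.63,0,0,0,0,0.6],[1,0.63,0,0,0,0,0.6],[1,0.63,0,0,0,0,0.6],[1,0.63,0,0,0,0,0.6],[1,0.63,0,0,0,0,0.6],[1,0.63,0,0,0,0,0.6],[1,0.63,0,0,0,0,0.6],[1,0.63,0,0,0,0,0.6],[1,0.63,0,0,0,0,0.6],[1,0.63,0,0,0,0,0.6],[0,0,0,0,0,0,0.6]]]}}

```text
t: 3.02
position: [430.2, -2.4, 405.0]
tcp_rot: [2.084, 2.35, 0.004]
contact_force: [0.6, -1.3, 1.1]
width: 52.8
gripper_force: 0.0
```

```bash
cat > d.py <<'E'
import sys,numpy as np
from cell import *
from scipy.spatial.transform import Rotation as Ro
np.set_printoptions(precision=3,suppress=True)
s=state();R=Ro.from_rotvec(s["tcp_rot"]).as_matrix();p=np.array(s["position"])
print("t",s["t"],"pos",p,"z",R[:,2],"y",R[:,1],"F",s["contact_force"],"w",s["width"],"gf",s["gripper_force"],"q",s["joints"])
if len(sys.argv)>3:
    g=np.array([float(a) for a in sys.argv[1:4]]);print("tool units",R.T@(g-p)/30)
    ry=np.array([.993,.119,0.]);T=np.c_[np.cross(ry,[0,0,-1]),ry,[0,0,-1]]
    print("turn units to rack-down",np.degrees(Ro.from_matrix(R.T@T).as_rotvec())/6)
E
python3 d.py 444 30.8 236
```

```text
t 3.0167 pos [430.217  -2.391 405.001] z [ 0.002  0.001 -1.   ] y [0.993 0.119 0.002] F [ 0.574 -1.294  1.067] w 52.79571059466263 gf 0.0 q [-0.034  0.131  2.04   0.002  0.968 -0.154]
tool units [1.038 0.576 5.636]
turn units to rack-down [ 0.021 -0.009  0.004]
```

Call:
{"api": "apply_moves", "payload": {"rows": [[[0.5,0.3,0.5,0,0,0,0.6],[0.54,0.28,0.5,0,0,0,0.6],[0,0,0.7,0,0,0,0.6],[0,0,0.7,0,0,0,0.6],[0,0,0.7,0,0,0,0.6],[0,0,0.7,0,0,0,0.6],[0,0,0.7,0,0,0,0.6],[0,0,0.6,0,0,0,0.6],[0,0,0.3,0,0,0,0.6],[0,0,0.24,0,0,0,0.6],[0,0,0,0,0,0,0.6],[0,0,0,0,0,0,0.6]]]}}

```text
t: 4.02
position: [442.0, 26.5, 235.7]
tcp_rot: [2.087, 2.348, 0.0]
contact_force: [1.7, 0.4, -0.4]
width: 52.6
gripper_force: 0.0
```

```bash
python3 d.py 444 30.8 236
python3 - <<'E'
from h import *
from cell import *
f=grab_frame("scene");g=grab_frame("top");a=f["pixels"][180:280,300:420];b=g["pixels"][225:325,265:385]
cv2.imwrite("pics/p1.png",cv2.resize(np.hstack([a,b]),None,fx=3.3,fy=3.3,interpolation=cv2.INTER_CUBIC))
E
```

```text
t 4.0167 pos [441.986  26.482 235.744] z [ 0. -0. -1.] y [0.993 0.118 0.   ] F [ 1.692  0.399 -0.446] w 52.62906232316829 gf 0.0 q [ 0.033  0.464  2.12  -0.     0.557 -0.085]
tool units [ 0.135  0.084 -0.009]
turn units to rack-down [ 0.001  0.    -0.013]
```

View pics/p1.png

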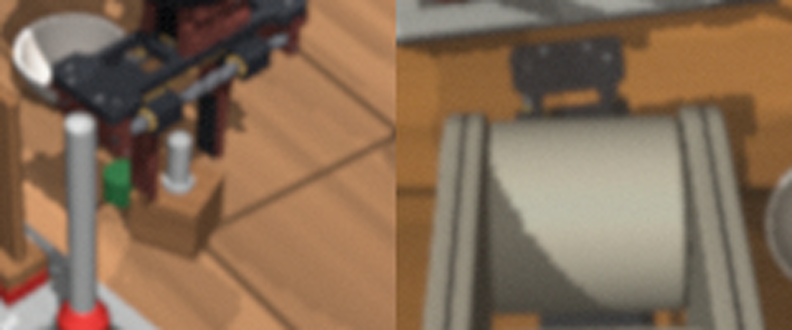

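The pin at (180,165) stands between the two fingers (about (145,170) and (210,140)), slightly to the +y side. That agrees with the measured 4 mm shortfall, so I correct it and close.

Call:
{"api": "apply_moves", "payload": {"rows": [[[0.13,0.08,0,0,0,0,0.6],[0,0,0,0,0,0,0.6],[0,0,0,0,0,0,0.15],[0,0,0,0,0,0,0],[0,0,0,0,0,0,0],[0,0,0,0,0,0,0],[0,0,0,0,0,0,0],[0,0,0,0,0,0,0],[0,0,0,0,0,0,0],[0,0,0,0,0,0,0]]], "grip_force": 25}}

```text
t: 4.95
position: [443.7, 30.7, 235.4]
tcp_rot: [-2.086, -2.349, 0.0]
contact_force: [-0.6, -0.0, 0.6]
width: 15.5
gripper_force: 25.0
```

```bash
python3 d.py 444 30.8 300
```

```text
t 4.95 pos [443.708  30.745 235.449] z [-0. -0. -1.] y [ 0.993  0.119 -0.   ] F [-0.572 -0.039  0.552] w 15.50496250987628 gf 25.000032484531403 q [ 0.042  0.467  2.116 -0.     0.559 -0.076]
tool units [ 0.001  0.01  -2.152]
turn units to rack-down [-0.002  0.    -0.005]
```

Call:
{"api": "apply_moves", "payload": {"rows": [[[0,0,-0.3,0,0,0,0],[0,0,-0.4,0,0,0,0],[0,0,-0.5,0,0,0,0],[0,0,-0.5,0,0,0,0],[0,0,-0.5,0,0,0,0],[-0.4,0,0,0,0,0,0],[-0.7,0,0,0,0,0,0],[-0.8,0,0,0,0,0,0],[-0.8,0,0,0,0,0,0],[-0.8,0,0,0,0,0,0],[-0.8,0.2,0,0,0,0,0],[-0.8,0.5,0,0,0,0,0],[-0.5,0.7,0,0,0,0,0],[-0.3,0.8,0,0,0,0,0],[0,0.8,0,0,0,0,0],[0,0.8,0,0,0,0,0],[0,0.6,0,0,0,0,0],[0,0.4,0,0,0,0,0],[0,0.1,0,0,0,0,0],[0,0,0,0,0,0,0]]]}}

```text
t: 6.62
position: [610.9, -127.4, 301.7]
tcp_rot: [2.085, 2.35, -0.0]
contact_force: [-0.6, 1.0, -1.1]
width: 15.5
gripper_force: 25.0
```

```bash
python3 d.py 611.3 -127.5 300
python3 - <<'E'
from h import *
from cell import *
f=grab_frame("scene");pickle.dump(f,open("f2.pkl","wb"));crop(f,220,170,110,90,7,"pics/p2.png")
E
```

```text
t 6.6167 pos [ 610.947 -127.383  301.663] z [-0. -0. -1.] y [ 0.993  0.119 -0.   ] F [-0.594  1.004 -1.099] w 15.536979504222268 gf 24.999743700027466 q [-0.225  0.549  1.697 -0.     0.896 -0.344]
tool units [-0.005  0.011  0.055]
turn units to rack-down [-0.     0.     0.001]
```

View pics/p2.png

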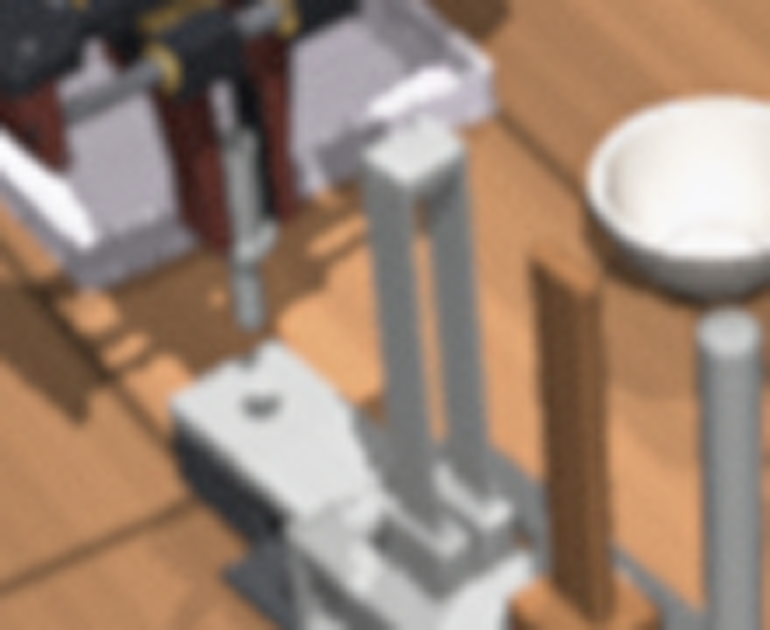

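The pin hangs upright above the ear, with its tip at about (250,324) and the hole at (262,405) in the crop. I compare the two through the same camera.

Run:
```python
from h import *
f=pickle.load(open("f2.pkl","rb"))
s=lambda x,y:(220+(x+.5)/7-.5,170+(y+.5)/7-.5)
print(plane(f,s(250,324),75.3),plane(f,s(262,405),40))
a=proj(f,[[610.9,-127.4,75.3],[610.9,-127.4,115.3],[611.3,-127.5,40]]);print((a-[220,170]+.5)*7-.5)
g=cv2.cvtColor(f["pixels"],cv2.COLOR_BGR2GRAY).astype(float)
w=g[224:232,252:263];m=np.clip(np.median(w)-20-w,0,None);yy,xx=np.mgrid[224:232,252:263]
print("hole centroid crop",((m*xx).sum()/m.sum()-220+.5)*7,((m*yy).sum()/m.sum()-170+.5)*7)
```

```text
[ 611.82515754 -127.60807469   75.3       ] [ 612.11058383 -126.16318715   40.        ]
[[252.73593967 323.28431624]
 [240.18964866 230.7179278 ]
 [262.1698989  401.90753049]]
hole centroid crop 260.96153846153857 407.12499999999994
```

The pin and hole agree within about 1 mm, so I lower gently into the ear.

Call:
{"api": "apply_moves", "payload": {"rows": [[[0,0,0.4,0,0,0,0],[0,0,0.4,0,0,0,0],[0,0,0.2,0,0,0,0],[0,0,0.1,0,0,0,0],[0,0,0.1,0,0,0,0],[0,0,0.1,0,0,0,0],[0,0,0.1,0,0,0,0],[0,0,0,0,0,0,0]]]}}

```text
t: 7.33
position: [610.6, -127.6, 259.0]
tcp_rot: [-2.085, -2.349, 0.0]
contact_force: [-1.0, -1.1, -0.5]
width: 15.5
gripper_force: 25.0
```

The tip is inside the ear with no force, so I continue.

Call:
{"api": "apply_moves", "payload": {"rows": [[[0,0,0.1,0,0,0,0],[0,0,0.1,0,0,0,0],[0,0,0.1,0,0,0,0],[0,0,0.1,0,0,0,0],[0,0,0.1,0,0,0,0],[0,0,0.1,0,0,0,0],[0,0,0.1,0,0,0,0],[0,0,0.1,0,0,0,0],[0,0,0,0,0,0,0]]]}}

```text
t: 8.08
position: [610.4, -127.5, 234.7]
tcp_rot: [-2.085, -2.349, 0.001]
contact_force: [-0.8, 0.1, -0.3]
width: 15.1
gripper_force: 25.0
```

Call:
{"api": "apply_moves", "payload": {"rows": [[[0,0,0.05,0,0,0,0],[0,0,0.05,0,0,0,0],[0,0,0.04,0,0,0,0],[0,0,0.02,0,0,0,0],[0,0,0,0,0,0,0],[0,0,0,0,0,0,0]]]}}

```text
t: 8.58
position: [610.7, -127.6, 230.7]
tcp_rot: [2.086, 2.349, 0.0]
contact_force: [0.7, -0.1, -1.5]
width: 15.4
gripper_force: 25.0
```

Call:
{"api": "apply_moves", "payload": {"rows": [[[0,0,0.03,0,0,0,0],[0,0,0.03,0,0,0,0],[0,0,0,0,0,0,0],[0,0,0,0,0,0,0]]]}}

```text
t: 8.92
position: [610.8, -127.6, 230.4]
tcp_rot: [2.085, 2.349, 0.0]
contact_force: [-3.7, 0.7, 12.1]
width: 15.9
gripper_force: 25.0
```

The pin has seated at exactly the expected height (TCP 230.4, 12 N up). I release it and rise clear.

Call:
{"api": "apply_moves", "payload": {"rows": [[[0,0,-0.03,0,0,0,0.3],[0,0,0,0,0,0,0.5],[0,0,0,0,0,0,0.5],[0,0,0,0,0,0,0.5],[0,0,-0.2,0,0,0,0.5],[0,0,-0.5,0,0,0,0.5],[0,0,-0.8,0,0,0,0.5],[0,0,-0.9,0,0,0,0.5],[0,0,-0.9,0,0,0,0.5],[0,0,-0.9,0,0,0,0.5],[0,0,-0.9,0,0,0,0.5],[0,0,-0.9,0,0,0,0.5],[0,0,-0.9,0,0,0,0.5],[0,0,-0.5,0,0,0,0.5],[0,0,-0.2,0,0,0,0.5],[0,0,0,0,0,0,0.5]]]}}

```text
t: 10.25
position: [610.8, -127.6, 459.6]
tcp_rot: [2.084, 2.347, 0.002]
contact_force: [-0.6, -0.7, 0.6]
width: 44.2
gripper_force: 0.0
```

Call:
{"api": "apply_moves", "payload": {"rows": [[[0.4,0,0,0,0,0,0.5],[0.8,0,0,0,0,0,0.5],[0.9,0,0,0,0,0,0.5],[0.9,0,0,0,0,0,0.5],[0.9,0,0,0,0,0,0.5],[0.9,-0.05,0,0,0,0,0.5],[0.9,0,0,0,0,0,0.5],[0.9,0,0,0,0,0,0.5],[0.8,0,0,0,0,0,0.5],[0.5,0,0,0,0,0,0.5],[0.2,0,0,0,0,0,0.5],[0,0,0,0,0,0,0.5],[0,0,0,0,0,0,0.5]]]}}

```text
t: 11.33
position: [580.1, 113.6, 456.7]
tcp_rot: [-2.084, -2.349, 0.003]
contact_force: [-0.7, -0.5, -0.3]
width: 43.5
gripper_force: 0.0
```

```bash
python3 d.py 580.3 114 350
python3 - <<'E'
from h import *
from cell import *
f=grab_frame("scene");pickle.dump(f,open("f3.pkl","wb"));crop(f,225,140,190,150,4,"pics/p3.png")
E
```

```text
t 11.3333 pos [580.098 113.623 456.694] z [-0.002 -0.001 -1.   ] y [ 0.993  0.119 -0.002] F [-0.658 -0.493 -0.291] w 43.542072534814764 gf 0.0 q [ 0.173  0.319  1.658 -0.     1.166  0.054]
tool units [0.013 0.015 3.556]
turn units to rack-down [-0.018  0.003  0.003]
```

View pics/p3.png

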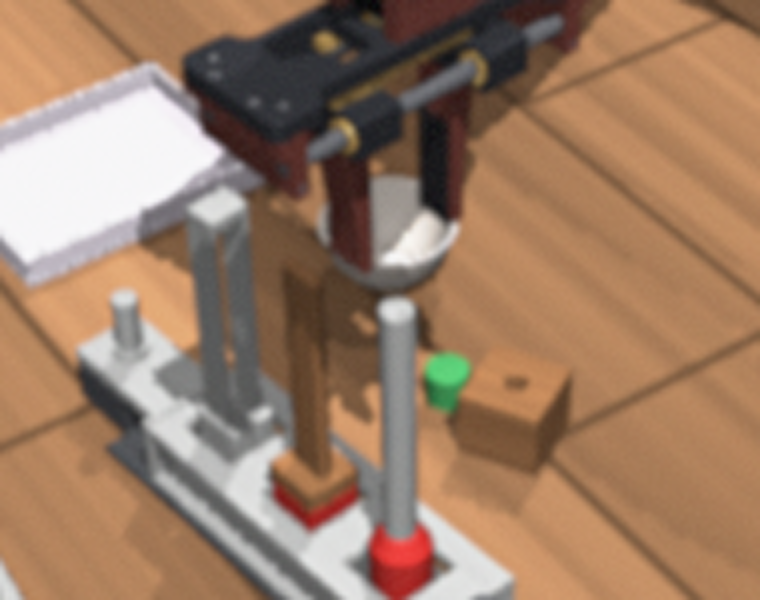

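The pin is fully home, with its collar on the ear at (127,345). The fingers straddle the brush top at (397,310), so I descend and grip.

Call:
{"api": "apply_moves", "payload": {"rows": [[[0.01,0.01,0.3,0,0,0,0.5],[0,0,0.5,0,0,0,0.5],[0,0,0.5,0,0,0,0.5],[0,0,0.5,0,0,0,0.5],[0,0,0.5,0,0,0,0.5],[0,0,0.5,0,0,0,0.5],[0,0,0.4,0,0,0,0.5],[0,0,0.25,0,0,0,0.5],[0,0,0.1,0,0,0,0.5],[0,0,0,0,0,0,0.3],[0,0,0,0,0,0,0],[0,0,0,0,0,0,0],[0,0,0,0,0,0,0],[0,0,0,0,0,0,0],[0,0,0,0,0,0,0],[0,0,0,0,0,0,0],[0,0,0,0,0,0,0]]], "grip_force": 30}}

```text
t: 12.8
position: [580.9, 114.0, 352.0]
tcp_rot: [2.085, 2.349, 0.002]
contact_force: [-0.7, 0.4, 5.2]
width: 17.6
gripper_force: 30.0
```

Call:
{"api": "apply_moves", "payload": {"rows": [[[0,0,0,0,0,0,0],[0,0,-0.15,0,0,0,0],[0,0,-0.25,0,0,0,0],[0,0,-0.3,0,0,0,0],[0,0,-0.3,0,0,0,0],[0,0,-0.3,0,0,0,0],[0,0,-0.4,0,0,0,0],[0,0,-0.5,0,0,0,0],[0,0,-0.5,0,0,0,0],[0,0,-0.5,0,0,0,0],[0,0,-0.5,0,0,0,0],[0,0,-0.4,0,0,0,0],[0,0,-0.2,0,0,0,0],[0,0,0,0,0,0,0]]], "grip_force": 45}}

```text
t: 13.97
position: [580.9, 113.9, 482.3]
tcp_rot: [2.084, 2.348, 0.004]
contact_force: [-0.0, 0.6, -1.4]
width: 17.8
gripper_force: 45.0
```

The brush is free and held. I back off toward the robot, then move along the rack to its -y side.

Call:
{"api": "apply_moves", "payload": {"rows": [[[0,-0.3,0,0,0,0,0],[0,-0.6,0,0,0,0,0],[0,-0.7,0,0,0,0,0],[0,-0.7,0,0,0,0,0],[0,-0.7,0,0,0,0,0],[-0.2,-0.6,0,0,0,0,0],[-0.5,-0.4,0,0,0,0,0],[-0.7,-0.1,0,0,0,0,0],[-0.7,0,0,0,0,0,0],[-0.7,0,0,0,0,0,0],[-0.7,0,0,0,0,0,0],[-0.7,0,0,0,0,0,0],[-0.7,0,0,0,0,0,0],[-0.6,0,0,0,0,0,0],[-0.5,0,0,0,0,0,0],[-0.3,0,0,0,0,0,0],[0,0,0,0,0,0,0]]]}}

```text
t: 15.38
position: [480.5, -89.4, 479.4]
tcp_rot: [-2.087, -2.347, 0.002]
contact_force: [0.3, 0.3, -1.4]
width: 17.4
gripper_force: 45.0
```

Call:
{"api": "apply_moves", "payload": {"rows": [[[0,0,0,0,-0.3,0,0],[0,0,0,0,-0.5,0,0],[0,0,0,0,-0.6,0,0],[0,0,0,0,-0.6,0,0],[0,0,0,0,-0.6,0,0],[0,0,0,0,-0.6,0,0],[0,0,0,0,-0.6,0,0],[0,0,0,0,-0.6,0,0],[0,0,0,0,-0.6,0,0],[0,0,0,0,-0.6,0,0],[0,0,0,0,-0.6,0,0],[0,0,0,0,-0.6,0,0],[0,0,0,0,-0.5,0,0],[0,0,0,0,-0.2,0,0],[0,0,0,0,0,0,0],[0,0,0,0,0,0,0]]]}}

```text
t: 16.72
position: [480.8, -87.8, 480.0]
tcp_rot: [1.64, 1.849, -0.678]
contact_force: [0.2, 0.0, -0.9]
width: 17.7
gripper_force: 45.0
```

```bash
python3 d.py 499.4 -92.3 340
python3 - <<'E'
from h import *
from cell import *
f=grab_frame("scene");g=grab_frame("top");pickle.dump((f,g),open("f4.pkl","wb"))
cv2.imwrite("pics/p4.png",np.hstack([cv2.resize(f["pixels"][60:260,160:360],None,fx=2,fy=2),cv2.resize(g["pixels"][150:350,330:530],None,fx=2,fy=2)]))
E
```

```text
t 16.7167 pos [480.754 -87.818 479.964] z [ 0.084 -0.701 -0.708] y [ 0.993  0.119 -0.   ] F [ 0.181  0.02  -0.935] w 17.66636282682194 gf 44.99918818473816 q [-0.022  0.144  1.924 -0.882  1.132  0.278]
tool units [3.135 0.601 3.462]
turn units to rack-down [-0.003  7.482  0.003]
```

View pics/p4.png

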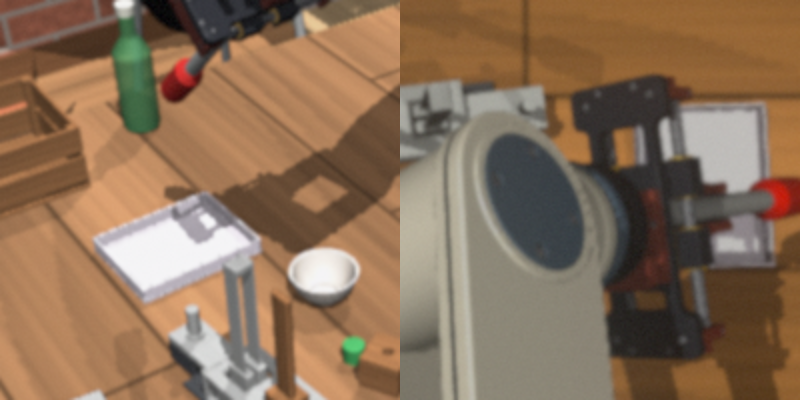

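The brush is held in line with the tool, slanted 45° and still high above the tray. I lower it into place.

Call:
{"api": "apply_moves", "payload": {"rows": [[[0.15,0.03,0.15,0,0,0,0],[0.3,0.05,0.3,0,0,0,0],[0.4,0.08,0.45,0,0,0,0],[0.45,0.08,0.5,0,0,0,0],[0.45,0.08,0.5,0,0,0,0],[0.45,0.08,0.5,0,0,0,0],[0.4,0.08,0.45,0,0,0,0],[0.3,0.06,0.35,0,0,0,0],[0.15,0.04,0.2,0,0,0,0],[0.08,0.02,0.06,0,0,0,0],[0,0,0,0,0,0,0],[0,0,0,0,0,0,0],[0,0,0,0,0,0,0],[0,0,0,0,0,0,0],[0,0,0,0,0,0,0],[0,0,0,0,0,0,0]]]}}

```text
t: 18.15
position: [499.7, -93.2, 341.0]
tcp_rot: [1.639, 1.846, -0.678]
contact_force: [0.0, -0.4, -1.2]
width: 17.5
gripper_force: 45.0
```

```bash
python3 d.py 499.4 -92.3 340
python3 - <<'E'
from h import *
from cell import *
from scipy.spatial.transform import Rotation as Ro
s=state();d=Ro.from_rotvec(s["tcp_rot"]).as_matrix()[:,2];p=np.array(s["position"])
f=grab_frame("scene");g=grab_frame("top")
def red(f):
    h=cv2.cvtColor(f["pixels"],cv2.COLOR_BGR2HSV);m=(((h[...,0]<6)|(h[...,0]>174))&(h[...,1]>190)&(h[...,2]>90)).astype(np.uint8)
    c=[c for c in cv2.findContours(m,0,2)[0] if cv2.contourArea(c)>30];r=max(c,key=cv2.contourArea);M=cv2.moments(r);return (M["m10"]/M["m00"],M["m01"]/M["m00"]),cv2.contourArea(r)
a,A=red(f);b,B=red(g);print(a,A,b,B);print("head tri",tri(f,a,g,b),"expected head centre",p+d*(340-31),"end",p+d*340)
# tray height plane corner check in scene
cv2.imwrite("pics/p5.png",np.hstack([cv2.resize(f["pixels"][100:300,190:390],None,fx=2,fy=2),cv2.resize(g["pixels"][150:350,330:530],None,fx=2,fy=2)]))
E
```

```text
t 18.15 pos [499.652 -93.151 340.981] z [ 0.084 -0.702 -0.707] y [0.993 0.119 0.001] F [ 0.045 -0.407 -1.249] w 17.466181989280432 gf 44.99951183795929 q [-0.032  0.381  1.997 -1.038  0.947  0.57 ]
tool units [ 0.044 -0.005  0.002]
turn units to rack-down [ 0.007  7.501 -0.008]
(246.6073619631902, 151.23926380368098) 81.5 (489.8734939759036, 241.2028112449799) 83.0
head tri (array([ 527.60200901, -311.40228421,  118.99566636]), np.float64(4.1693569898031)) expected head centre [ 525.74971779 -310.11021708  122.51193702] end [ 528.36793319 -331.8763054   100.5943106 ]
```

View pics/p5.png

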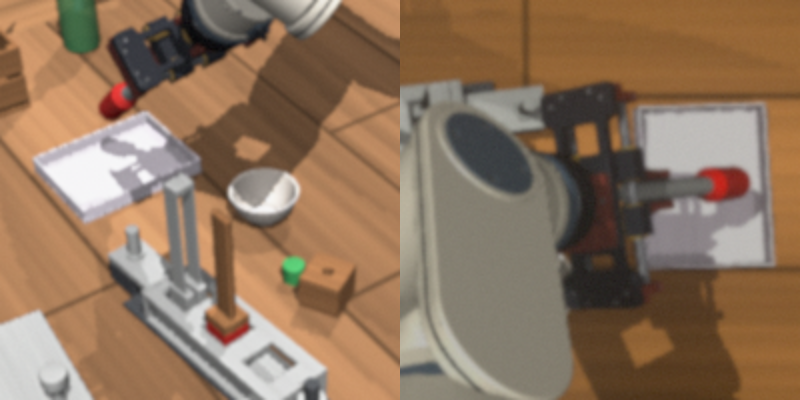

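The picture shows the pin home, the other tools and objects undisturbed, and the brush slanted 45° with its bristle end over the tray's middle. Triangulation puts the head within about 4 mm of the expected spot, with the bristle end about 100 mm up. I hand in.

```bash
python3 -c "
from cell import *
print(hand_in())"
```

```text
the job is handed in; nothing more can be done
None
```

The lock pin is fully home in the ear and lug and released, the brush is held still at about 45° with its bristle end about 10 cm above the middle of the tray, and the job is handed in at about 18 s of the 64 s; no verdict was returned.

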